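# Hang the vial carrier in the swirler's twist-lock collar

## Robot

A 7-joint arm with a two-finger parallel gripper is mounted at the origin on a cart in front of the work surface, level with it; the furniture and walls round the work are solid. World frame = base frame: x ahead of the robot, y to its left, z up, the work surface at z = 0. Lengths are in m, angles in degrees, forces in N, time in s.
With the tool pointing down it reaches from about 0.425 to 1.025 m from the base axis. Payload 9.4 kg.
Tool frame: the origin (TCP) lies at the very end of the fingers, on their centre line; the grasp point (between the pads) lies 19 mm behind it; z points along the fingers, y is the line along which they close (so a half turn about z gives the same grasp; the last joint's range is limited). The gripper opens to 85 mm and grips with 20 to 120 N. Pads are 22 mm wide; open, the fingers measure 114 mm over their backs; the gripper's body (76 mm by 85 mm) begins 54 mm behind the grasp point. The pads swing forward as they close: fully open they stand 13 mm farther back than shut.
Start: joints at [-80.942, 34.337, -0.143, 91.639, 0.103, 54.024, -4.572], TCP at [0.169, 0.705, 0.231] pointing down, gripper open.
Joint ranges: [-147.43, 147.43], [-19.82, 112.94], [-74.19, 73.91], [6.32, 146.72], [-59.91, 239.91], [6.04, 106.73], [-150.56, 150.56]. Speed limits (degrees/s): [127.2, 127.2, 172.46, 172.46, 180, 180, 180].

## Interface

Orientations are given as [roll, pitch, yaw] about the fixed x, y, z axes, in that order (R = Rz(yaw) Ry(pitch) Rx(roll)).
In Python, from rig import readout, imaging, bot gives the robot as it stands.
- The arm moves only by the shell command python3 -m crank 'ROWS'. ROWS is JSON, a list of rows, each an object with "fingers": the closure in counts, from 0 (fully open) to 255 (shut); "translation": the shift along the world's x, y, z in cm, a list of three; "turn": the turn about the world's z in degrees. In form: [{"fingers": fingers, "translation": [x, y, z], "turn": turn}, ...]. A call has 1 to 5 rows; each row shifts and turns the commanded pose from where the row before left it; what a row does not reach is not made up. A row lasts 1/12 s, in which the tool goes at most 41.7 mm and 7.16 degrees, less where a joint would pass 70% of its speed; a pose out of reach is approached as far as the arm can. A call is refused whole if a number of a shift passes 4.17 or a number of a turn 7.16, either way. A call with a gripper value outside its range is refused whole. The fingers move at their own pace and stop on an object; the grip force is fixed at half the most. Time passes only in rows, so rows that do not move let the fingers close. It gives the time, the measured TCP pose, the force, the opening and the grip force at its end, in the units of the state.
- readout.sense(): the state, without advancing time (a new reading comes with each control period).
- imaging.get_image(name): name is "side" or "top" or "wrist"; returns the picture (420x560x3 uint8, red, green, blue); there is no depth.
- imaging.calibration(name): a dict with "fx", "fy", "cx", "cy" (pixels), "dist_coeffs" ([k1, k2, p1, p2, k3] as OpenCV has them; the pictures are not rectified), "cam_to_world" (4x4, takes a point from camera to world coordinates); the wrist camera has in their place "mount" (4x4, takes a point from camera to tool coordinates, whose origin is the TCP and whose axes are the flange's). Camera axes: x right, y down, z forward; pixel columns grow to the right and rows downward; lengths in m; the calibration is good to about 2 mm. A picture is of the moment at which its call begins: read the wrist's pose just before it. calibration takes no time and is no camera call.
- bot.job_done(): hands the job in; it is judged then, once.
Trained networks look in the newest picture that a camera, given by its name, has taken for a name from the list of things; names that differ only in an ending like _2 or _b are one class to them, and where a whole thing is asked for, a point or a joint stands for the part that bears it (a point fixed in the world has none). Each returns a list of dicts, best first, with "confidence" (0 to 1); they miss things now and then, are a little off and sometimes report something else, mostly with a low value. They report only what shows in the picture. A call takes as long as a camera call.
- imaging.spot_in(camera, thing): "xy" ([column, row] in pixels, amid what is visible of it).
The state is a dict: "time": time; "joints": joint angles; "dq": joint speeds; "joint_torque": joint torques, N m; "tcp_pos": TCP position; "tcp_rot": TCP orientation; "contact_force": force on the tool from outside, world axes, zero at the start; "wrist_torque": the same for the moment, N m; "finger_gap": finger opening in m; "finger_force": force on a finger pad.
Only numpy, scipy, OpenCV 4.12 (cv2) and the standard library are available. Lean on these libraries where they do the work, as an engineer would, in place of code of your own. Each camera call takes 0.05 s, during which the arm holds its last target. There are 200 camera calls.

## Task

Hang the small vial carrier in the collar of the vial swirler: bring its steel neck in through the open front of the collar with the crossbar underneath, draw it up against the sprung fork so that the crossbar comes up through the keyway, then turn it clockwise (seen from above) to the stop, let it settle into the locking pockets and let go. The keyway may stand somewhat to the left or right of the swirler's front, so find it by feel or by eye and force nothing. Keep the carrier upright and leave the other things where they are.

Things in the scene. Friction and masses are not known exactly. Their poses are not given: they have to be found in the camera images.
- carrier: Vial carrier, 60 mm across, 144 mm tall, about 0.19 kg, standing on the worktop: four glass vials fixed between two white discs, a bare steel neck above. Origin: centre of the underside, z up. Heights over it: lower disc 0-6 mm, upper disc (radius 30 mm) 53-59, neck (8 mm diameter) 59-110, crossbar 78-84, blue grip 110-144. Half a turn about z leaves it the same.
- crossbar (a point): Centre of the steel crossbar (two lugs) on the carrier's neck, 81 mm above the carrier's origin. The bar is 48 mm long along the carrier's x, 8 mm wide along its y, 6 mm high. Axes as the carrier's.
- blue_grip (a point): Centre of the blue grip at the top of the carrier, 127 mm above its origin: a flat block 26 mm along the carrier's x, 14 mm along its y, 34 mm high. Take it from above across either width; keep the finger ends above its underside (17 mm below this point, at most 3 mm lower), so that they clear the collar when the neck stands in it.
- swirler: Vial swirler, fixed to the worktop: off-white base plate (200 x 130 mm, 14 mm high) and column, holding a metal collar over the base. Origin: on the worktop below the collar's axis; x from the open front back to the column, z up. Column: front at x = +64 mm, top 143 mm high; a grey neck 125-140 mm high runs from it forward to x = +27 mm, behind the collar.
- collar_axis (a point): On the collar's axis at its underside, 125 mm above the worktop; axes as the swirler's. Collar: 60 mm round, 17 mm high, 25 mm bore, V opening to the front (22 mm at its narrowest) for the neck, and opposite it a keyway 12 mm wide out to radius 26 mm (red mark behind). The line opening-keyway is turned from x by up to 0.45 rad either way, NOT reported. The collar is stiff and stays put.
- collar_ledge (a point): On the collar's axis at its ledge, 11 mm above the underside. The crossbar passes up only along the keyway line. With its underside 0.5 to 3.5 mm over the ledge it turns clockwise from above (walls bar the other way) by 1.40 rad to a stop wall (0.3 N m is plenty); there two pockets, 13 mm wide, floors 3 mm below the ledge, take the lugs. Locked, the carrier's origin is 81 mm below this point.
- press_fork (a joint): Black sprung fork under the collar, an arm with a pad at each side (18 to 26 mm off the axis), underside 13 mm below the collar's. The carrier's upper disc pushes it up: 2.5 N to start, 0.5 N more per mm. Value: 0 free to 0.009 m at its end stop; 0.002 with the carrier locked, above 0.005 while the crossbar is high enough to turn.
- stapler: Blue and black stapler, 30 x 126 x 46 mm, to leave alone. Origin: centre of its underside.
- tape_roll: Roll of brown tape, 94 mm across, 48 mm high, to leave alone. Origin: centre of its underside.
- spare_vial: Single small vial with a purple cap, 22 mm across, 47 mm high, to leave alone. Origin: centre of its underside.
- pouch: Wrapped syringe, 38 x 195 x 12 mm, to leave alone. Origin: centre of its underside.

How it is judged (in metres and radians):
On the way, in this order (a step that is already met when the one before it is completed fails the run):
1. the neck stands in the collar with the crossbar still below it (horizontal distance between carrier and collar_axis below 0.007 m and z of carrier in the frame of collar_axis between -0.1 and -0.08 m), for 0.1 s.
2. the carrier is drawn up against the spring fork until the crossbar is above the ledge (horizontal distance between carrier and collar_axis below 0.007 m and z of carrier in the frame of collar_axis above -0.0685 m and value of joint press_fork above 0.0035 m), for 0.1 s.
At the end, for the whole second after the job is handed in: The carrier hangs locked in the collar: both lugs down in the pockets (origin 70 mm below the collar_axis point, within 1.5 mm), its axis within 6 mm of the collar's, upright within 0.1 rad, at rest and let go (horizontal distance between carrier and collar_axis below 0.006 m and z of carrier in the frame of collar_axis between -0.0716 and -0.0686 m and angle between carrier's own z axis and vertical below 0.1 rad and contact force between carrier and swirler above 1 N and linear speed of carrier below 0.02 m/s); the robot touches nothing.
It fails at once if the carrier is forced against the swirler with more than 40 N (contact force between carrier and swirler above 40 N).
It fails at once if the carrier is tipped by more than 0.5 rad (angle between carrier's own z axis and vertical above 0.5 rad).
It fails at once if another thing is moved by more than 30 mm (distance of any of stapler, tape_roll, spare_vial, pouch from where it was at the start of the episode above 0.03 m).
It also fails if it takes over 69 s, if anything falls off the work surface, if the arm or the gripper's body presses on something with over 40 N, if the wrist force passes 120 N, or if a joint passes its speed limit or range.

## Working session

There is one attempt and no reset: what is moved stays moved. The work goes in short steps, Python scripts to look and compute and a shell command to move; the robot and the scene stay as the last step left them, time stands still between calls to the robot, and variables do not carry over. Pictures are saved under pics/ and viewed, at most 10 in all, crops included, and the job is handed in when it is done.

```bash
ls; mkdir -p pics; cat > h.py <<'E'
import numpy as np,cv2
from rig import readout,imaging,bot
def cal(n): 
    c=imaging.calibration(n); K=np.array([[c['fx'],0,c['cx']],[0,c['fy'],c['cy']],[0,0,1.]]); return c,K,np.array(c['dist_coeffs'],float)
def c2w(n,s=None):
    c,K,d=cal(n)
    if 'cam_to_world' in c: return np.array(c['cam_to_world'])
    from scipy.spatial.transform import Rotation as R
    s=s or readout.sense(); T=np.eye(4); T[:3,:3]=R.from_euler('xyz',s['tcp_rot'],degrees=True).as_matrix(); T[:3,3]=s['tcp_pos']
    return T@np.array(c['mount'])
def ray(n,uv,T=None):
    c,K,d=cal(n); T=c2w(n) if T is None else T
    p=cv2.undistortPoints(np.array([[uv]],float),K,d)[0,0]
    return T[:3,3],T[:3,:3]@np.array([p[0],p[1],1])
def atz(n,uv,z,T=None):
    o,v=ray(n,uv,T); return o+v*(z-o[2])/v[2]
def proj(n,P,T=None):
    c,K,d=cal(n); T=c2w(n) if T is None else T; W=np.linalg.inv(T)
    return cv2.projectPoints(np.array(P,float).reshape(-1,3),cv2.Rodrigues(W[:3,:3])[0],W[:3,3],K,d)[0][:,0]
def tri(rs):
    A=np.zeros((3,3));b=np.zeros(3)
    for o,v in rs:
        v=v/np.linalg.norm(v);M=np.eye(3)-np.outer(v,v);A+=M;b+=M@o
    return np.linalg.solve(A,b)
def snap(n,f):
    im=imaging.get_image(n); cv2.imwrite('pics/'+f,im[:,:,::-1]); return im
E
python3 - <<'E'
from h import *
print(readout.sense())
ims=[snap(n,n+'0.png') for n in('side','top')]
for n in('side','top'):
    print(n,c2w(n).round(3).tolist(),cal(n)[1][0,0])
    for t in ['carrier','crossbar','blue_grip','swirler','press_fork','stapler','tape_roll','spare_vial','pouch']:
        r=imaging.spot_in(n,t)[:2]; print(t,[(np.round(x['xy']),round(x['confidence'],2)) for x in r])
E
```

```text
pics
{'time': 0.0, 'joints': array([-80.94001245,  34.38382209,  -0.14614077,  91.6808584 ,
         0.10355304,  54.02179354,  -4.57091867]), 'dq': array([-0.00062329, -0.03028728, -0.02397202, -0.0716874 ,  0.01973113,
        0.06722498,  0.01660694]), 'joint_torque': array([ 3.15246298e-04, -7.76483774e+01,  1.56500202e+00, -2.58016080e+01,
        1.23054869e-02,  9.31026007e-03, -4.59088699e-05]), 'tcp_pos': array([0.16859464, 0.70465223, 0.23042605]), 'tcp_rot': array([-1.79914025e+02,  8.05418708e-03,  1.66550666e+02]), 'contact_force': array([-0.45505831,  0.09843488,  0.22984168]), 'wrist_torque': array([ 0.02962074, -0.0041761 ,  0.02715265]), 'finger_force': 0.0, 'finger_gap': 0.08570567106868088}
side [[-0.998, -0.038, 0.047, 0.47], [-0.058, 0.362, -0.931, 1.202], [0.019, -0.932, -0.363, 0.521], [0.0, 0.0, 0.0, 1.0]] 510.21299454820553
carrier [(array([291., 268.]), 0.64)]
crossbar [(array([289., 272.]), 0.57)]
blue_grip [(array([285., 272.]), 0.79), (array([327., 238.]), 0.48)]
swirler [(array([220., 202.]), 0.63)]
press_fork [(array([230., 179.]), 0.42)]
stapler [(array([209., 327.]), 0.89), (array([288., 268.]), 0.4)]
tape_roll [(array([327., 235.]), 0.64)]
spare_vial [(array([326., 237.]), 0.68), (array([173., 281.]), 0.58)]
pouch [(array([378., 291.]), 0.98)]
top [[-0.01, -0.994, 0.113, 0.385], [-1.0, 0.01, 0.0, 0.208], [-0.001, -0.113, -0.994, 1.246], [0.0, 0.0, 0.0, 1.0]] 468.72293741900387
carrier [(array([253., 212.]), 0.61)]
crossbar [(array([249., 213.]), 0.97)]
blue_grip [(array([248., 211.]), 0.75)]
swirler [(array([405., 143.]), 0.82)]
press_fork [(array([406., 147.]), 0.48)]
stapler [(array([185., 164.]), 0.68)]
tape_roll [(array([349., 243.]), 0.61), (array([405., 144.]), 0.46)]
spare_vial []
pouch [(array([251., 286.]), 0.71)]
```

```bash
python3 -c "
import cv2,numpy as np
a=[cv2.imread('pics/%s0.png'%n) for n in('side','top')]
cv2.imwrite('pics/both.png',cv2.resize(np.vstack(a),(560,840))[:,:])
for n,x in zip(('s','t'),a): cv2.imwrite('pics/%sb.png'%n,cv2.resize(x,(800,600),interpolation=3))"
```

```text
(no output)
```

View pics/sb.png

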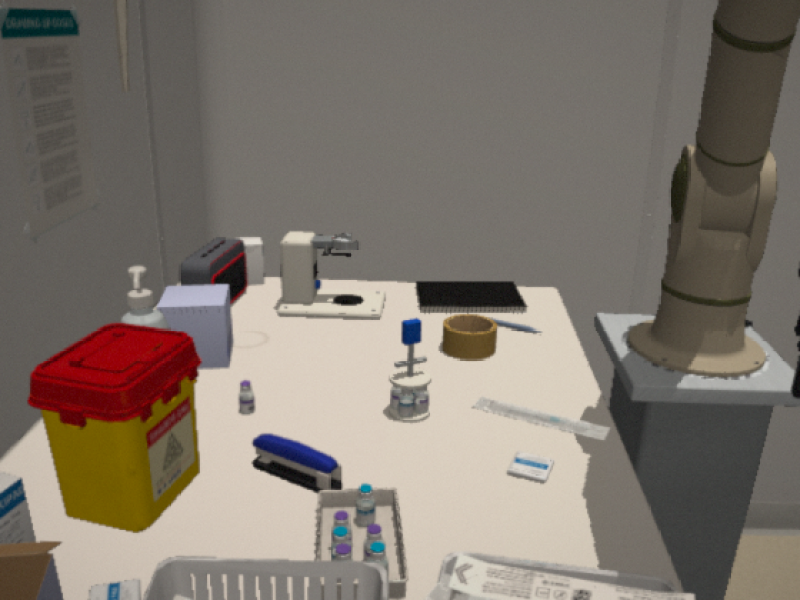

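View pics/tb.png

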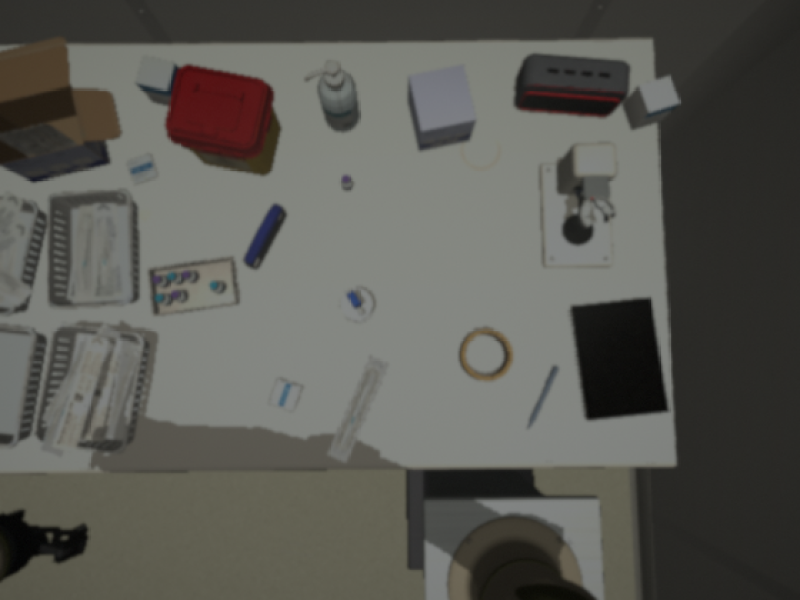

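The side view shows the carrier near (410,365) and the swirler near (330,275). In the top view the carrier is at (357,302) and the swirler plate spans (543..614, 163..266), with its column away from the robot.

```bash
python3 - <<'E'
from h import *
s=.7
print('grip',tri([ray('side',(288,231)),ray('top',(248,208.5))]), 'grip top z.127',atz('top',(248,208.5),.13),'side axis',atz('side',(287,291),0.0))
for p in [(543,163),(616,163),(612,267),(543,265)]: print('plate',atz('top',(p[0]*s,p[1]*s),.014))
a=cv2.imread('pics/top0.png')[90:200,365:445]; b=cv2.imread('pics/side0.png')[155:230,185:285]
c=cv2.imread('pics/top0.png')[185:235,220:270]; d=cv2.imread('pics/side0.png')[215:300,255:320]
f=lambda x,w,h:cv2.resize(x,(w,h),interpolation=2)
cv2.imwrite('pics/cr.png',np.vstack([np.hstack([f(a,218,300),f(b,400,300)]),np.hstack([f(c,300,300),f(d,230,300),np.zeros((300,88,3),np.uint8)])]))
for n,q in [('tape',(486,354)),('vial',(347,182)),('stapler',(265,236)),('pouch1',(378,360)),('pouch2',(342,458))]: print(n,atz('top',(q[0]*s,q[1]*s),.03))
E
```

```text
grip [0.50196629 0.27439447 0.12863088] grip top z.127 [0.50397871 0.27429948 0.13      ] side axis [0.49816341 0.28624673 0.        ]
plate [ 0.76896659 -0.07659283  0.014     ]
plate [ 0.76722599 -0.21408738  0.014     ]
plate [ 0.56891865 -0.19746816  0.014     ]
plate [ 0.574073   -0.06984146  0.014     ]
tape [0.41005342 0.04245402 0.03      ]
vial [0.73175142 0.29300234 0.03      ]
stapler [0.63114156 0.44453817 0.03      ]
pouch1 [0.40125265 0.23782128 0.03      ]
pouch2 [0.22879272 0.30307997 0.03      ]
```

View pics/cr.png

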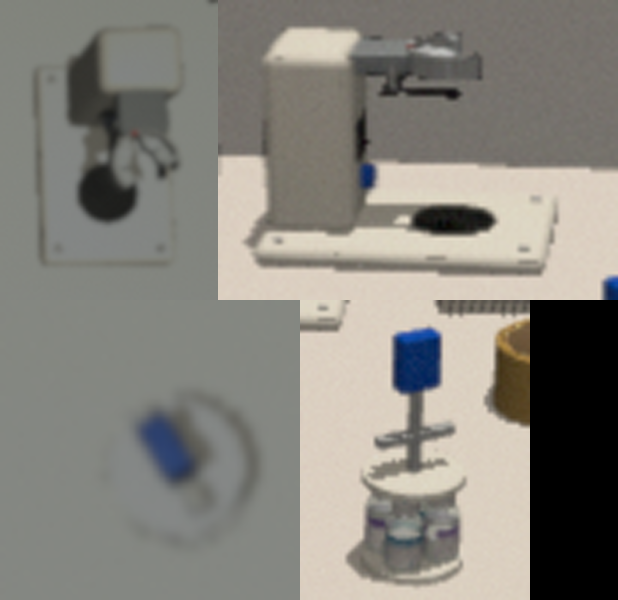

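Crops: grip long axis is at about 34° world. The collar's red mark is at about (414,138) in the top image, with its centre near (416,148). I'll take a close look at the collar first, with the hand empty.

```bash

R='' ; for i in 1; do :; done
python3 -m crank '[{"fingers":0,"translation":[1.8,-3.4,0.6],"turn":0},{"fingers":0,"translation":[1.8,-3.4,0.6],"turn":0},{"fingers":0,"translation":[1.8,-3.4,0.6],"turn":0},{"fingers":0,"translation":[1.8,-3.4,0.6],"turn":0},{"fingers":0,"translation":[1.8,-3.4,0.6],"turn":0}]'
python3 -m crank '[{"fingers":0,"translation":[1.8,-3.4,0.6],"turn":0},{"fingers":0,"translation":[1.8,-3.4,0.6],"turn":0},{"fingers":0,"translation":[1.8,-3.4,0.6],"turn":0},{"fingers":0,"translation":[1.8,-3.4,0.6],"turn":0},{"fingers":0,"translation":[1.8,-3.4,0.6],"turn":0}]'
python3 -m crank '[{"fingers":0,"translation":[1.8,-3.4,0.6],"turn":0},{"fingers":0,"translation":[1.8,-3.4,0.6],"turn":0},{"fingers":0,"translation":[1.8,-3.4,0.6],"turn":0},{"fingers":0,"translation":[1.8,-3.4,0.6],"turn":0},{"fingers":0,"translation":[1.8,-3.4,0.6],"turn":0}]'
python3 -m crank '[{"fingers":0,"translation":[1.8,-3.4,0.6],"turn":0},{"fingers":0,"translation":[1.8,-3.4,0.6],"turn":0},{"fingers":0,"translation":[1.8,-3.4,0.6],"turn":0},{"fingers":0,"translation":[1.8,-3.4,0.6],"turn":0},{"fingers":0,"translation":[1.8,-3.4,0.6],"turn":0}]'
python3 - <<'E'
from h import *
T=c2w('wrist');print(np.array(imaging.calibration('wrist')['mount']).round(3),T.round(3),cal('wrist')[1][0,0]);print(readout.sense()['tcp_pos'],readout.sense()['joints'])
for x in [(.62,-.14,.142),(.66,-.14,.142),(.5,.274,.144)]: print(proj('wrist',x,T))
E
```

```text
time: 1.42
tcp_pos: [0.2593, 0.5334, 0.2616]
tcp_rot: [180.0, 0.0, 166.6]
contact_force: [0.7, -0.5, 0.2]
finger_gap: 0.0848
finger_force: 0.0
time: 1.83
tcp_pos: [0.3493, 0.3634, 0.2918]
tcp_rot: [180.0, 0.0, 166.6]
contact_force: [0.3, 0.3, 0.5]
finger_gap: 0.0853
finger_force: 0.0
time: 2.25
tcp_pos: [0.4392, 0.1933, 0.322]
tcp_rot: [180.0, 0.0, 166.6]
contact_force: [0.5, 0.7, 0.1]
finger_gap: 0.0854
finger_force: 0.0
time: 2.67
tcp_pos: [0.5292, 0.0232, 0.352]
tcp_rot: [180.0, 0.0, 166.6]
contact_force: [0.3, 0.1, -0.0]
finger_gap: 0.0855
finger_force: 0.0
[[-0.    -0.948 -0.32   0.083]
 [ 1.    -0.    -0.     0.   ]
 [ 0.    -0.32   0.948 -0.142]
 [ 0.     0.     0.     1.   ]] [[ 0.233  0.921  0.312  0.448]
 [ 0.972 -0.221 -0.074  0.043]
 [ 0.     0.32  -0.947  0.494]
 [ 0.     0.     0.     1.   ]] 318.3938689022374
[0.52921512 0.02322691 0.35198201] [-19.53324625  13.53184542  13.72280996 109.0525111   -3.77419736
  57.79455325  72.38424007]
[[168.94173168 274.42935151]]
[[179.45271646 300.51079186]]
[[499.76387943  98.42683315]]
```

```bash
python3 -m crank '[{"fingers":0,"translation":[1.8,-3.6,-0.8],"turn":0},{"fingers":0,"translation":[1.8,-3.6,-0.8],"turn":0},{"fingers":0,"translation":[1.8,-3.6,-0.8],"turn":0},{"fingers":0,"translation":[1.8,-3.6,-0.8],"turn":0},{"fingers":0,"translation":[1.8,-3.6,-0.8],"turn":0}]'
python3 -m crank '[{"fingers":0,"translation":[0,0,0],"turn":0}]'
python3 - <<'E'
from h import *
s=readout.sense();np.save('Tw1.npy',c2w('wrist',s));im=snap('wrist','w1.png')
for t in ['swirler','press_fork']: print(t,imaging.spot_in('wrist',t)[:2])
print(s['tcp_pos'],s['tcp_rot'])
cv2.imwrite('pics/w1b.png',cv2.resize(im[:,:,::-1],(800,600),interpolation=2))
E
```

```text
time: 3.08
tcp_pos: [0.6193, -0.1567, 0.3111]
tcp_rot: [180.0, 0.0, 166.6]
contact_force: [1.2, 0.1, -0.2]
finger_gap: 0.0858
finger_force: 0.0
time: 3.17
tcp_pos: [0.6196, -0.1633, 0.3096]
tcp_rot: [-179.7, 0.0, 166.1]
contact_force: [-1.7, 0.0, 0.0]
finger_gap: 0.0855
finger_force: 0.0
swirler []
press_fork [{'xy': [288.8, 196.8], 'confidence': 0.64}]
[ 0.61960998 -0.16332833  0.30958898] [-1.79745879e+02  1.88073551e-02  1.66100224e+02]
```

View pics/w1b.png

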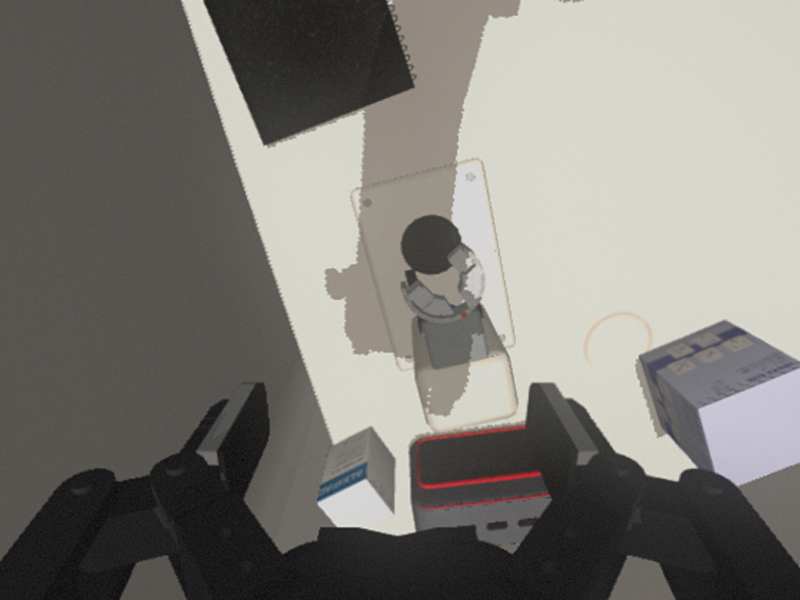

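Wrist view: the collar is centred near (445,285) with the red mark at (465,315), so the keyway is turned towards the left (+y side). I'll enlarge it.

```bash
python3 - <<'E'
from h import *
im=cv2.imread('pics/w1.png'); x0,y0,k=265,145,8
c=cv2.resize(im[y0:y0+75,x0:x0+90],None,fx=k,fy=k,interpolation=2)
cv2.imwrite('pics/w1c.png',c)
T=np.load('Tw1.npy')
for p in [(350,190),(483,158),(513,343)]: print(atz('wrist',(p[0]*.7,p[1]*.7),.014,T))
E
```

```text
[ 0.56959282 -0.19770235  0.014     ]
[ 0.57097924 -0.07033668  0.014     ]
[ 0.76293983 -0.07382154  0.014     ]
```

View pics/w1c.png

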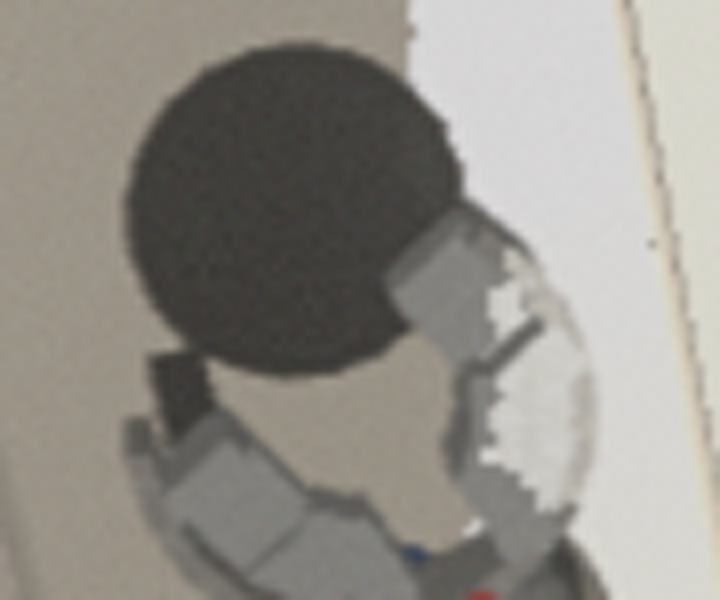

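```bash
python3 - <<'E'
from h import *
T=np.load('Tw1.npy'); f=lambda p,z=.142: atz('wrist',(265+p[0]/8-.06,145+p[1]/8-.06),z,T)
for n,p in dict(red=(482,595),right=(595,400),tipR=(460,205),innerR=(390,283),innerL=(240,432),r2=(525,245),r3=(578,330),r4=(575,515)).items(): print(n,f(p)[:2].round(4))
from scipy.optimize import least_squares
P=np.array([f(p)[:2] for p in [(595,400),(525,245),(578,325),(590,450),(572,515)]])
r=least_squares(lambda c:np.hypot(*(P-c).T)-.03,[.65,-.135]);print(r.x,r.fun)
im=cv2.imread('pics/w1.png');k=8
for a in [0]:
  c=cv2.resize(im[145:220,265:355],None,fx=k,fy=k,interpolation=2)
E
```

```text
red [ 0.6654 -0.1245]
right [ 0.6429 -0.1054]
tipR [ 0.6141 -0.1171]
innerR [ 0.6217 -0.1275]
innerL [ 0.6362 -0.1501]
r2 [ 0.621  -0.1102]
r3 [ 0.6333 -0.1058]
r4 [ 0.6575 -0.1107]
[ 0.63851338 -0.13494696] [-0.00014093  0.00029941 -0.00018018 -0.0002716   0.0004141 ]
```

```bash
python3 - <<'E'
from h import *
T=np.load('Tw1.npy'); im=cv2.imread('pics/w1.png');k=6;x0,y0,w,h=275,160,65,75
out=[]
for a in (21,25):
  c=cv2.resize(im[y0:y0+h,x0:x0+w],None,fx=k,fy=k,interpolation=2)
  th=np.radians(a);R=np.array([[np.cos(th),-np.sin(th)],[np.sin(th),np.cos(th)]])
  def line(L,z,col):
    L=np.array(L)/1000@R.T+[.6385,-.135];P=proj('wrist',np.c_[L,np.full(len(L),z)],T)
    cv2.polylines(c,[np.int32((P-[x0,y0]+.5)*k)],False,col,1)
  t=np.linspace(0,6.283,60);line(np.c_[30*np.cos(t),30*np.sin(t)],.142,(0,255,0))
  for z,col in((.142,(0,0,255)),(.125,(255,128,0))):
    line(np.c_[12.5*np.cos(t),12.5*np.sin(t)],z,col)
    line([[10,6],[26,6],[26,-6],[10,-6]],z,col); line([[-5,11],[-28,11]],z,col);line([[-5,-11],[-28,-11]],z,col)
  out.append(c)
cv2.imwrite('pics/ov.png',np.hstack(out))
E
```

```text
(no output)
```

View pics/ov.png

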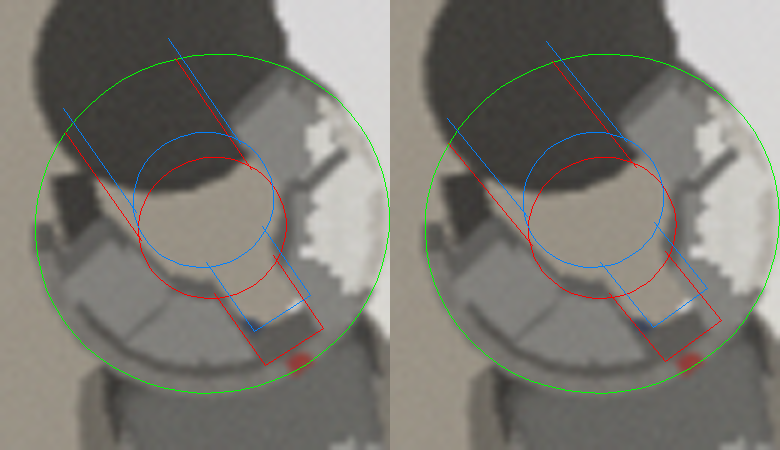

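At 21° the overlay fits. The collar axis is at (0.6385,-0.135) and the keyway at about 21° world. Next is the carrier.

```bash

python3 -m crank '[{"fingers":0,"translation":[-1.0,3.65,0.1],"turn":4},{"fingers":0,"translation":[-1.0,3.65,0.1],"turn":4},{"fingers":0,"translation":[-1.0,3.65,0.1],"turn":4},{"fingers":0,"translation":[-1.0,3.65,0.1],"turn":4},{"fingers":0,"translation":[-1.0,3.65,0.1],"turn":4}]'
python3 -m crank '[{"fingers":0,"translation":[-1.0,3.65,0.1],"turn":4},{"fingers":0,"translation":[-1.0,3.65,0.1],"turn":4},{"fingers":0,"translation":[-1.0,3.65,0.1],"turn":4},{"fingers":0,"translation":[-1.0,3.65,0.1],"turn":4},{"fingers":0,"translation":[-1.0,3.65,0.1],"turn":4}]'
python3 -m crank '[{"fingers":0,"translation":[-1.0,3.65,0.1],"turn":4},{"fingers":0,"translation":[-1.0,3.65,0.1],"turn":4},{"fingers":0,"translation":[0,0,0],"turn":0},{"fingers":0,"translation":[0,0,0],"turn":0}]'
python3 - <<'E'
from h import *
s=readout.sense();T=c2w('wrist',s);np.save('Tw2.npy',T);im=snap('wrist','w2.png')
print(s['tcp_pos'],s['tcp_rot'],s['joints'])
p=proj('wrist',(.502,.275,.144),T)[0];print(p)
for t in ['blue_grip','crossbar','carrier']: print(t,imaging.spot_in('wrist',t)[:1])
x,y=[int(v) for v in p];x=min(max(x,65),495);y=min(max(y,60),360);print(x,y)
c=im[y-60:y+60,x-65:x+65,::-1]
cv2.imwrite('pics/w2c.png',cv2.resize(c,None,fx=5,fy=5,interpolation=2))
E
```

```text
time: 3.73
tcp_pos: [0.5672, 0.0309, 0.3171]
tcp_rot: [180.0, 0.1, -173.1]
contact_force: [0.8, -0.3, -0.7]
finger_gap: 0.0853
finger_force: 0.0
time: 4.15
tcp_pos: [0.5166, 0.2132, 0.3223]
tcp_rot: [180.0, 0.1, -153.1]
contact_force: [0.7, -0.1, 0.6]
finger_gap: 0.0848
finger_force: 0.0
time: 4.48
tcp_pos: [0.4964, 0.2867, 0.3238]
tcp_rot: [179.9, 0.1, -145.1]
contact_force: [1.1, -0.9, 0.4]
finger_gap: 0.0851
finger_force: 0.0
[0.49642728 0.28666775 0.32383352] [ 1.79941256e+02  5.41345064e-02 -1.45054215e+02] [-34.50843802  18.35701     -1.51869038 105.58396075   0.50709743
  56.01092849  88.71287581]
[264.44509666 180.97853892]
blue_grip [{'xy': [267.2, 163.4], 'confidence': 0.67}]
crossbar [{'xy': [265.8, 162.9], 'confidence': 0.69}]
carrier [{'xy': [266.2, 162.7], 'confidence': 0.61}]
264 180
```

View pics/w2c.png

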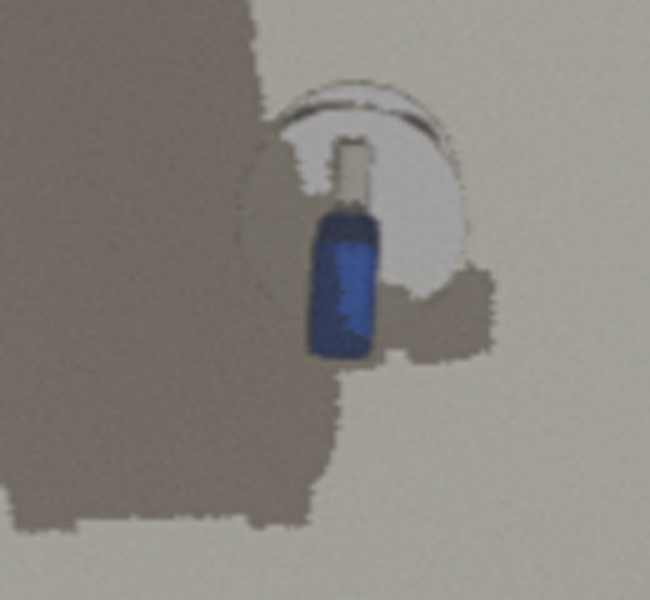

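```bash
python3 - <<'E'
from h import *
T=np.load('Tw2.npy'); f=lambda p,z=.144: atz('wrist',(199+p[0]/5-.1,120+p[1]/5-.1),z,T)[:2]
C=[f(p) for p in [(319,243),(378,241),(370,357),(309,355)]];print(np.mean(C,0))
for i in range(4): d=C[i]-C[(i+1)%4]; print(np.hypot(*d).round(4),np.degrees(np.arctan2(d[1],d[0])).round(1))
a=f((352,145),.084);print('bar end',a, 'disc', f((352,205),.059))
d=a-np.mean(C,0);print(np.hypot(*d),np.degrees(np.arctan2(d[1],d[0])))
E
```

```text
[0.49906104 0.27707139]
0.0121 -53.1
0.0248 -149.1
0.0128 122.9
0.024 29.1
bar end [0.47989844 0.26417097] disc [0.49599971 0.27447506]
0.023100345003295397 -146.05125189271567
```

```bash

python3 -m crank '[{"fingers":0,"translation":[0.31,-1.0,0],"turn":-2.5},{"fingers":0,"translation":[0,0,-3.5],"turn":0},{"fingers":0,"translation":[0,0,-3.5],"turn":0},{"fingers":0,"translation":[0,0,-3.5],"turn":0},{"fingers":0,"translation":[0,0,-3.5],"turn":0}]'
python3 -m crank '[{"fingers":0,"translation":[0,0,-3.5],"turn":0},{"fingers":0,"translation":[0,0,-2.0],"turn":0},{"fingers":0,"translation":[0,0,-1.8],"turn":0},{"fingers":0,"translation":[0,0,0],"turn":0},{"fingers":0,"translation":[0,0,0],"turn":0}]'
python3 -m crank '[{"fingers":255,"translation":[0,0,0],"turn":0},{"fingers":255,"translation":[0,0,0],"turn":0},{"fingers":255,"translation":[0,0,0],"turn":0},{"fingers":255,"translation":[0,0,0],"turn":0},{"fingers":255,"translation":[0,0,0],"turn":0}]'
python3 -m crank '[{"fingers":255,"translation":[0,0,0],"turn":0},{"fingers":255,"translation":[0,0,0],"turn":0},{"fingers":255,"translation":[0,0,0],"turn":0},{"fingers":255,"translation":[0,0,0],"turn":0},{"fingers":255,"translation":[0,0,0],"turn":0}]'
```

```text
time: 5.1
tcp_pos: [0.5025, 0.2712, 0.1825]
tcp_rot: [-180.0, 0.1, -148.2]
contact_force: [0.8, -0.6, -0.7]
finger_gap: 0.0851
finger_force: 0.0
time: 5.52
tcp_pos: [0.502, 0.2715, 0.1099]
tcp_rot: [-180.0, -0.1, -148.1]
contact_force: [-0.9, -0.1, 0.7]
finger_gap: 0.0854
finger_force: 0.0
time: 5.93
tcp_pos: [0.502, 0.2733, 0.111]
tcp_rot: [180.0, 0.1, -148.0]
contact_force: [0.2, -1.0, -0.1]
finger_gap: 0.0257
finger_force: 0.0
time: 6.35
tcp_pos: [0.5019, 0.2733, 0.1105]
tcp_rot: [180.0, 0.0, -147.9]
contact_force: [-0.6, -0.4, 4.8]
finger_gap: 0.013
finger_force: 61.6
```

```bash

python3 -m crank '[{"fingers":255,"translation":[0,0,1.2],"turn":0},{"fingers":255,"translation":[0,0,1.2],"turn":0},{"fingers":255,"translation":[0,0,1.2],"turn":0},{"fingers":255,"translation":[0.3,-2.0,0],"turn":-0.8},{"fingers":255,"translation":[0.3,-2.6,0],"turn":-0.8}]'
python3 -m crank '[{"fingers":255,"translation":[0.3,-3.2,0],"turn":-0.8},{"fingers":255,"translation":[0.3,-3.2,0],"turn":-0.8},{"fingers":255,"translation":[0.3,-3.2,0],"turn":-0.8},{"fingers":255,"translation":[0.3,-3.2,0],"turn":-0.8},{"fingers":255,"translation":[0.3,-3.2,0],"turn":-0.8}]'
python3 -m crank '[{"fingers":255,"translation":[0.3,-3.2,0],"turn":-0.8},{"fingers":255,"translation":[0.3,-3.2,0],"turn":-0.8},{"fingers":255,"translation":[0.3,-3.2,0],"turn":-0.8},{"fingers":255,"translation":[0.3,-3.2,0],"turn":-0.8},{"fingers":255,"translation":[0.3,-3.2,0],"turn":-0.7}]'
python3 -m crank '[{"fingers":255,"translation":[0.1,-3.2,0],"turn":0},{"fingers":255,"translation":[0.3,-2.6,0],"turn":0},{"fingers":255,"translation":[0,-1.6,0],"turn":0},{"fingers":255,"translation":[0,0,0],"turn":0},{"fingers":255,"translation":[0,0,0],"turn":0}]'
python3 -m crank '[{"fingers":255,"translation":[0,0,0],"turn":0},{"fingers":255,"translation":[0,0,0],"turn":0},{"fingers":255,"translation":[0,0,0],"turn":0}]'
python3 - <<'E'
from h import *
s=readout.sense();T=c2w('wrist',s);np.save('Tw3.npy',T);im=snap('wrist','w3.png')
print(s['tcp_pos'],s['tcp_rot'],s['joints'])
p=s['tcp_pos'];th=np.radians(21)
print('grip top expected px',proj('wrist',[p[0],p[1],p[2]+.033],T))
o=im[:,:,::-1].copy()
t=np.linspace(0,6.283,60)
def L(P,z,col):
    q=proj('wrist',np.c_[P,np.full(len(P),z)],T);cv2.polylines(o,[np.int32(q*16+8)],False,col,1,shift=4)
c=np.array([.6385,-.135]);R=np.array([[np.cos(th),-np.sin(th)],[np.sin(th),np.cos(th)]])
L(c+.03*np.c_[np.cos(t),np.sin(t)],.142,(0,255,0))
L(c+np.array([[.01,.006],[.026,.006],[.026,-.006],[.01,-.006]])@R.T,.142,(0,0,255))
L(p[:2]+np.array([[-.024,.004],[.024,.004],[.024,-.004],[-.024,-.004],[-.024,.004]])@R.T,p[2]-.11+.084,(255,255,0))
cv2.imwrite('pics/w3b.png',cv2.resize(o[90:390,100:500],None,fx=2,fy=2,interpolation=2))
E
```

```text
time: 6.77
tcp_pos: [0.5078, 0.2291, 0.1466]
tcp_rot: [179.9, 0.1, -149.4]
contact_force: [0.3, -0.1, -2.1]
finger_gap: 0.0134
finger_force: 60.6
time: 7.18
tcp_pos: [0.5224, 0.0654, 0.1459]
tcp_rot: [180.0, -0.0, -153.6]
contact_force: [1.5, -0.3, -1.4]
finger_gap: 0.0131
finger_force: 60.6
time: 7.6
tcp_pos: [0.5373, -0.0946, 0.1459]
tcp_rot: [180.0, -0.0, -157.5]
contact_force: [0.5, 0.0, -2.8]
finger_gap: 0.0135
finger_force: 60.5
time: 8.02
tcp_pos: [0.5411, -0.168, 0.1458]
tcp_rot: [180.0, -0.0, -157.6]
contact_force: [0.2, -0.1, -1.8]
finger_gap: 0.0133
finger_force: 60.6
time: 8.27
tcp_pos: [0.5418, -0.1656, 0.1462]
tcp_rot: [180.0, -0.0, -157.3]
contact_force: [-0.3, 1.1, -0.9]
finger_gap: 0.0131
finger_force: 60.6
[ 0.54182221 -0.16557221  0.14616173] [ 1.79968823e+02 -2.79084699e-03 -1.57344727e+02] [ 12.46377408  29.98492357  -1.71132846 116.98987083   1.52281658
  33.06511806 122.36008142]
grip top expected px [[275.84864205 313.63842579]]
```

View pics/w3b.png

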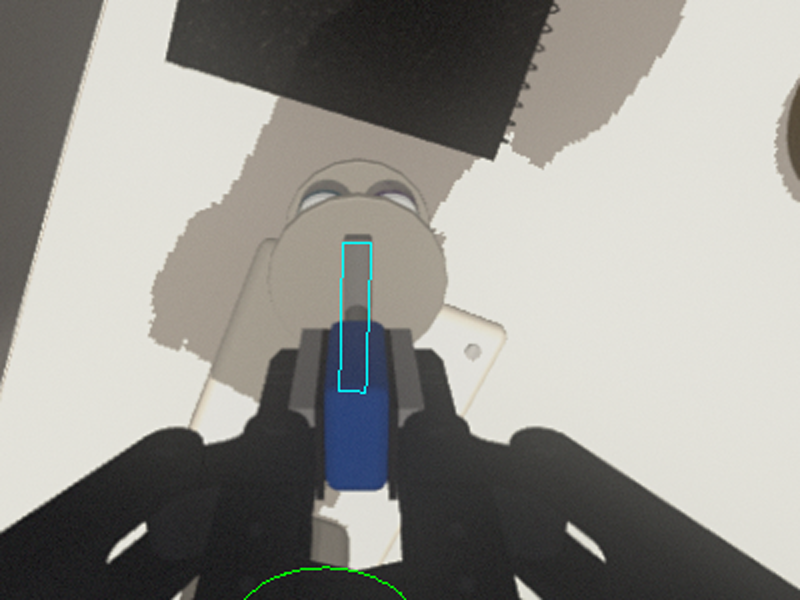

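Cyan predicted bar against the real one: the carrier sits about 2 mm behind the TCP (towards the camera), laterally within 1 mm. Now the entry along the keyway line.

```bash

python3 -m crank '[{"fingers":255,"translation":[0.2,-0.55,0],"turn":-1.5},{"fingers":255,"translation":[0,0,0],"turn":0},{"fingers":255,"translation":[1.6,0.6,0],"turn":0},{"fingers":255,"translation":[1.6,0.6,0],"turn":0}]'
python3 -m crank '[{"fingers":255,"translation":[1.2,0.46,0],"turn":0},{"fingers":255,"translation":[1.2,0.46,0],"turn":0},{"fingers":255,"translation":[0,0,0],"turn":0}]'
python3 -m crank '[{"fingers":255,"translation":[0.8,0.3,0],"turn":0},{"fingers":255,"translation":[0.8,0.3,0],"turn":0},{"fingers":255,"translation":[0.8,0.3,0],"turn":0},{"fingers":255,"translation":[0,0,0],"turn":0}]'
python3 -m crank '[{"fingers":255,"translation":[0.8,0.3,0],"turn":0},{"fingers":255,"translation":[0.86,0.36,0],"turn":0},{"fingers":255,"translation":[0,0,0],"turn":0},{"fingers":255,"translation":[0,0,0],"turn":0},{"fingers":255,"translation":[0,0,0],"turn":0}]'
python3 - <<'E'
from h import *
s=readout.sense();print(s)
im=snap('side','s4.png');T=c2w('wrist',s);w=snap('wrist','w4.png')[:,:,::-1].copy()
p=s['tcp_pos'];t=np.linspace(0,6.283,60);c=np.array([.6385,-.135])
q=proj('wrist',np.c_[c+.03*np.c_[np.cos(t),np.sin(t)],np.full(60,.142)],T);cv2.polylines(w,[np.int32(q*16+8)],False,(0,255,0),1,shift=4)
a=cv2.resize(im[145:235,185:265,::-1],(400,450),interpolation=2);b=cv2.resize(w[150:375,180:380],(400,450),interpolation=2)
cv2.imwrite('pics/c4.png',np.hstack([a,b]))
E
```

```text
time: 8.65
tcp_pos: [0.5756, -0.161, 0.1464]
tcp_rot: [-180.0, -0.0, -159.1]
contact_force: [1.7, 0.3, -1.7]
finger_gap: 0.013
finger_force: 60.5
time: 8.9
tcp_pos: [0.6025, -0.1496, 0.1462]
tcp_rot: [-180.0, 0.1, -158.8]
contact_force: [0.2, 1.2, -2.0]
finger_gap: 0.0133
finger_force: 60.5
time: 9.23
tcp_pos: [0.6257, -0.1412, 0.1463]
tcp_rot: [-180.0, 0.1, -158.9]
contact_force: [0.0, 0.0, -2.2]
finger_gap: 0.0131
finger_force: 60.5
time: 9.65
tcp_pos: [0.6401, -0.1356, 0.1461]
tcp_rot: [180.0, -0.0, -159.0]
contact_force: [-0.9, -0.6, -1.9]
finger_gap: 0.0135
finger_force: 60.6
{'time': 9.65, 'joints': array([  7.42147517,  34.94071458,  -0.65222028, 105.49964514,
         0.59502308,  39.5922853 , 117.47612463]), 'dq': array([ 0.08423836, -0.28772983,  0.19928403,  0.41925262, -0.0667789 ,
        0.01951588, -0.02903157]), 'joint_torque': array([-4.55589462e-01, -7.40279388e+01,  1.20656233e+00, -2.12398195e+01,
       -1.82188506e-02, -3.69043672e-02, -6.28179725e-03]), 'tcp_pos': array([ 0.64008824, -0.13564593,  0.14612406]), 'tcp_rot': array([ 1.79991250e+02, -2.86195300e-02, -1.58951962e+02]), 'contact_force': array([-0.88416077, -0.64392875, -1.8901947 ]), 'wrist_torque': array([-0.01728288,  0.03130782,  0.01144769]), 'finger_force': 60.55918335914612, 'finger_gap': 0.013454498051330173}
```

View pics/c4.png

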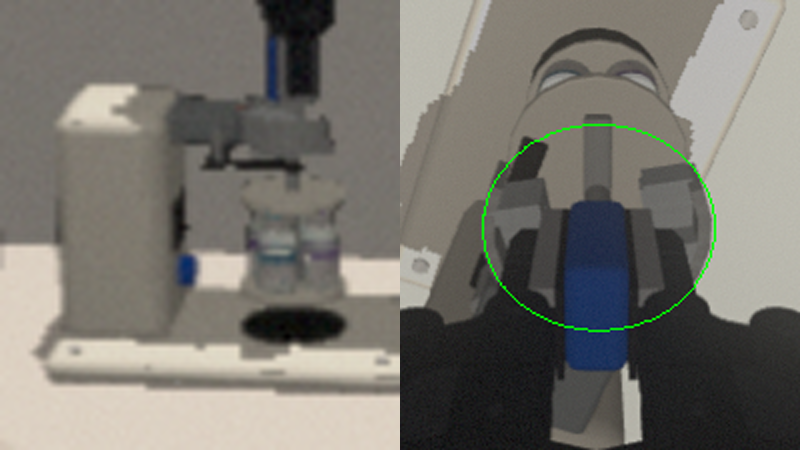

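Neck is in the V: bar at x≈598 between the lips (547, 640), so centred, and the crossbar is below the collar. Raising slowly now.

```bash

for i in 1; do
python3 -m crank '[{"fingers":255,"translation":[0,0,0.2],"turn":0},{"fingers":255,"translation":[0,0,0.2],"turn":0},{"fingers":255,"translation":[0,0,0.1],"turn":0},{"fingers":255,"translation":[0,0,0],"turn":0}]'
python3 -m crank '[{"fingers":255,"translation":[0,0,0.1],"turn":0},{"fingers":255,"translation":[0,0,0.1],"turn":0},{"fingers":255,"translation":[0,0,0],"turn":0},{"fingers":255,"translation":[0,0,0],"turn":0}]'
python3 -m crank '[{"fingers":255,"translation":[0,0,0.1],"turn":0},{"fingers":255,"translation":[0,0,0],"turn":0},{"fingers":255,"translation":[0,0,0],"turn":0}]'
done | grep -E 'pos|rot|force:'
```

```text
tcp_pos: [0.6405, -0.1358, 0.1518]
tcp_rot: [-180.0, 0.0, -159.0]
contact_force: [-0.3, 0.6, -2.2]
finger_force: 60.6
tcp_pos: [0.6404, -0.1356, 0.1533]
tcp_rot: [-180.0, 0.0, -159.0]
contact_force: [-0.6, 0.7, -2.0]
finger_force: 60.6
tcp_pos: [0.6404, -0.1356, 0.1543]
tcp_rot: [-180.0, 0.0, -159.0]
contact_force: [0.4, -0.3, -1.5]
finger_force: 60.6
```

```bash

{
python3 -m crank '[{"fingers":255,"translation":[0,0,0.2],"turn":0},{"fingers":255,"translation":[0,0,0.1],"turn":0},{"fingers":255,"translation":[0,0,0],"turn":0},{"fingers":255,"translation":[0,0,0],"turn":0}]'
python3 -m crank '[{"fingers":255,"translation":[0,0,0.2],"turn":0},{"fingers":255,"translation":[0,0,0.2],"turn":0},{"fingers":255,"translation":[0,0,0],"turn":0},{"fingers":255,"translation":[0,0,0],"turn":0}]'
python3 -m crank '[{"fingers":255,"translation":[0,0,0.2],"turn":0},{"fingers":255,"translation":[0,0,0.1],"turn":0},{"fingers":255,"translation":[0,0,0],"turn":0},{"fingers":255,"translation":[0,0,0],"turn":0}]'
} | grep -E 'pos|rot|force:'
```

```text
tcp_pos: [0.6404, -0.1356, 0.1574]
tcp_rot: [-180.0, 0.0, -159.0]
contact_force: [-0.4, -0.1, -1.9]
finger_force: 60.6
tcp_pos: [0.6405, -0.1356, 0.1615]
tcp_rot: [-180.0, 0.0, -158.9]
contact_force: [-0.7, -0.3, -2.0]
finger_force: 60.6
tcp_pos: [0.6402, -0.1355, 0.164]
tcp_rot: [180.0, -0.0, -158.9]
contact_force: [0.6, 0.4, -4.9]
finger_force: 60.1
```

```bash

{
python3 -m crank '[{"fingers":255,"translation":[0,0,0.2],"turn":0},{"fingers":255,"translation":[0,0,0.1],"turn":0},{"fingers":255,"translation":[0,0,0],"turn":0},{"fingers":255,"translation":[0,0,0],"turn":0}]'
python3 -m crank '[{"fingers":255,"translation":[0,0,0.2],"turn":0},{"fingers":255,"translation":[0,0,0.15],"turn":0},{"fingers":255,"translation":[0,0,0],"turn":0},{"fingers":255,"translation":[0,0,0],"turn":0},{"fingers":255,"translation":[0,0,0],"turn":0}]'
} | grep -E 'pos|rot|force:'
```

```text
tcp_pos: [0.6402, -0.1355, 0.1671]
tcp_rot: [180.0, -0.0, -158.9]
contact_force: [0.7, 0.1, -6.6]
finger_force: 59.9
tcp_pos: [0.6402, -0.1355, 0.1706]
tcp_rot: [180.0, -0.0, -158.9]
contact_force: [-0.3, 0.6, -7.7]
finger_force: 59.6
```

```bash

{
python3 -m crank '[{"fingers":255,"translation":[0,-0.01,0],"turn":-3},{"fingers":255,"translation":[0,-0.01,0],"turn":-3},{"fingers":255,"translation":[0,0,0],"turn":0},{"fingers":255,"translation":[0,0,0],"turn":0}]'
python3 -c "
from rig import readout;print('wtorque:',readout.sense()['wrist_torque'])"
python3 -m crank '[{"fingers":255,"translation":[-0.01,-0.01,0],"turn":-3},{"fingers":255,"translation":[0,-0.01,0],"turn":-3},{"fingers":255,"translation":[0,-0.01,0],"turn":-3},{"fingers":255,"translation":[0,0,0],"turn":0}]'
python3 -c "
from rig import readout;print('wtorque:',readout.sense()['wrist_torque'])"
} | grep -E 'pos|rot|force:|torque'
```

```text
tcp_pos: [0.6395, -0.1356, 0.1704]
tcp_rot: [180.0, -0.1, -164.9]
contact_force: [-2.5, 1.2, -9.0]
finger_force: 59.6
wtorque: [0.09063202 0.74865222 0.02731036]
tcp_pos: [0.6395, -0.1359, 0.1704]
tcp_rot: [180.0, -0.1, -174.0]
contact_force: [-1.7, 1.5, -8.8]
finger_force: 59.6
wtorque: [0.19068671 0.83705123 0.05817423]
```

```bash

{
python3 -m crank '[{"fingers":255,"translation":[-0.05,0,0],"turn":-3},{"fingers":255,"translation":[0,-0.01,0],"turn":-3},{"fingers":255,"translation":[0,-0.01,0],"turn":-3},{"fingers":255,"translation":[0,0,0],"turn":0}]'
python3 -c "
from rig import readout;print('wtorque:',readout.sense()['wrist_torque'])"
python3 -m crank '[{"fingers":255,"translation":[0,-0.01,0],"turn":-4},{"fingers":255,"translation":[0,-0.01,0],"turn":-4},{"fingers":255,"translation":[0,-0.01,0],"turn":-4},{"fingers":255,"translation":[0,0,0],"turn":0}]'
python3 -c "
from rig import readout;print('wtorque:',readout.sense()['wrist_torque'])"
} | grep -E 'pos|rot|force:|torque'
```

```text
tcp_pos: [0.6392, -0.136, 0.1705]
tcp_rot: [180.0, -0.1, 177.1]
contact_force: [-3.2, 1.0, -8.4]
finger_force: 59.6
wtorque: [0.17906521 0.82345729 0.10397269]
tcp_pos: [0.6394, -0.1364, 0.1706]
tcp_rot: [-180.0, -0.0, 165.1]
contact_force: [-2.8, 1.5, -8.5]
finger_force: 59.6
wtorque: [0.21473238 0.71521499 0.06319681]
```

```bash

{
python3 -m crank '[{"fingers":255,"translation":[-0.02,-0.01,0],"turn":-4},{"fingers":255,"translation":[0,-0.02,0],"turn":-4},{"fingers":255,"translation":[-0.01,-0.01,0],"turn":-4},{"fingers":255,"translation":[0,-0.02,0],"turn":-4},{"fingers":255,"translation":[0,0,0],"turn":0}]'
python3 -c "
from rig import readout;print('wtorque:',readout.sense()['wrist_torque'])"
python3 -m crank '[{"fingers":255,"translation":[-0.01,-0.01,0],"turn":-4},{"fingers":255,"translation":[0,-0.01,0],"turn":-4},{"fingers":255,"translation":[-0.01,-0.01,0],"turn":-4},{"fingers":255,"translation":[0,0,0],"turn":-4},{"fingers":255,"translation":[0,0,0],"turn":0}]'
python3 -c "
from rig import readout;print('wtorque:',readout.sense()['wrist_torque'])"
} | grep -E 'pos|rot|force:|torque'
```

```text
tcp_pos: [0.6392, -0.1369, 0.1706]
tcp_rot: [-180.0, -0.0, 149.2]
contact_force: [-3.0, 2.4, -8.4]
finger_force: 59.6
wtorque: [0.18391282 0.69722904 0.02850283]
tcp_pos: [0.6393, -0.1374, 0.1706]
tcp_rot: [-180.0, 0.0, 133.2]
contact_force: [-2.7, 0.0, -8.8]
finger_force: 59.6
wtorque: [0.0741386  0.58990603 0.02917402]
```

```bash
t(){ python3 -c "
from rig import readout;s=readout.sense();print('wtorque:',s['wrist_torque'],s['tcp_rot'][2])"; }
{
python3 -m crank '[{"fingers":255,"translation":[0,-0.01,0],"turn":-3},{"fingers":255,"translation":[0,0,0],"turn":-3},{"fingers":255,"translation":[0,0,0],"turn":-2},{"fingers":255,"translation":[0,0,0],"turn":0}]'
t
python3 -m crank '[{"fingers":255,"translation":[0,0,0],"turn":-1},{"fingers":255,"translation":[0,0,0],"turn":0},{"fingers":255,"translation":[0,0,0],"turn":0}]'
t
python3 -m crank '[{"fingers":255,"translation":[0,0,0],"turn":-1},{"fingers":255,"translation":[0,0,0],"turn":0},{"fingers":255,"translation":[0,0,0],"turn":0}]'
t
} | grep -E 'pos|force:|torque'
```

```text
tcp_pos: [0.64, -0.1375, 0.1709]
contact_force: [-0.9, 0.7, -8.7]
finger_force: 59.6
wtorque: [0.23681673 0.2359835  0.00297154] 125.31828914625328
tcp_pos: [0.6399, -0.1375, 0.171]
contact_force: [1.4, 1.7, -8.8]
finger_force: 59.6
wtorque: [ 0.34391261 -0.09121253  0.03523289] 124.18604934323768
tcp_pos: [0.6397, -0.1376, 0.1709]
contact_force: [1.0, 1.3, -8.9]
finger_force: 59.6
wtorque: [ 0.31681061 -0.2903392  -0.02601303] 123.07294103875944
```

```bash
t(){ python3 -c "
from rig import readout;s=readout.sense();print('wtorque:',s['wrist_torque'],s['tcp_rot'][2])"; }
{
for k in 1 2 3; do
python3 -m crank '[{"fingers":255,"translation":[0,0,0],"turn":-1},{"fingers":255,"translation":[0,0,0],"turn":0},{"fingers":255,"translation":[0,0,0],"turn":0}]'
t
done
} | grep -E 'pos|force:|torque'
```

```text
tcp_pos: [0.6395, -0.1376, 0.1708]
contact_force: [1.4, 1.5, -8.9]
finger_force: 59.6
wtorque: [ 0.26909374 -0.34407692 -0.01159127] 122.03891625061863
tcp_pos: [0.6393, -0.1376, 0.1708]
contact_force: [1.4, 1.1, -8.7]
finger_force: 59.7
wtorque: [ 0.24460534 -0.24431815 -0.02895058] 121.03374748833824
tcp_pos: [0.6392, -0.1376, 0.1708]
contact_force: [1.4, 0.3, -8.4]
finger_force: 59.6
wtorque: [ 0.16886201 -0.18639547 -0.01695416] 120.03713642153447
```

```bash
t(){ python3 -c "
from rig import readout;s=readout.sense();print('wtorque:',s['wrist_torque'],s['tcp_rot'][2])"; }
{
for k in 1 2 3; do
python3 -m crank '[{"fingers":255,"translation":[0,0,0],"turn":-1},{"fingers":255,"translation":[0,0,0],"turn":0},{"fingers":255,"translation":[0,0,0],"turn":0}]'
t
done
} | grep -E 'pos|force:|torque'
```

```text
tcp_pos: [0.6391, -0.1376, 0.1707]
contact_force: [0.3, 2.0, -9.0]
finger_force: 59.6
wtorque: [ 0.20962141  0.00600513 -0.04990183] 119.03205766049268
tcp_pos: [0.6393, -0.1375, 0.1707]
contact_force: [1.8, 1.1, -8.6]
finger_force: 59.6
wtorque: [ 0.21795776 -0.12215126  0.00821773] 118.04570869307891
tcp_pos: [0.6396, -0.1375, 0.1708]
contact_force: [1.8, 0.7, -9.1]
finger_force: 59.5
wtorque: [ 0.33971196 -0.46814861  0.08422101] 117.04795050392869
```

```bash
t(){ python3 -c "
from rig import readout;s=readout.sense();print('wtorque:',s['wrist_torque'],s['tcp_rot'][2])"; }
{
python3 -m crank '[{"fingers":255,"translation":[0,0,0],"turn":-1},{"fingers":255,"translation":[0,0,0],"turn":0},{"fingers":255,"translation":[0,0,0],"turn":0}]'
t
python3 -m crank '[{"fingers":255,"translation":[0,0,0],"turn":1},{"fingers":255,"translation":[0,0,0],"turn":0},{"fingers":255,"translation":[0,0,0],"turn":0}]'
t
python3 -m crank '[{"fingers":255,"translation":[0,0,-0.15],"turn":0},{"fingers":255,"translation":[0,0,-0.05],"turn":0},{"fingers":255,"translation":[0,0,0],"turn":0},{"fingers":255,"translation":[0,0,0],"turn":0}]'
t
python3 -m crank '[{"fingers":255,"translation":[0,0,-0.1],"turn":0},{"fingers":255,"translation":[0,0,0],"turn":0},{"fingers":255,"translation":[0,0,0],"turn":0}]'
t
} | grep -E 'pos|force:|torque'
```

```text
tcp_pos: [0.6398, -0.1373, 0.1708]
contact_force: [3.5, 1.5, -10.7]
finger_force: 59.3
wtorque: [ 0.46465983 -0.92683512  0.15154384] 116.05328071573123
tcp_pos: [0.6396, -0.1376, 0.1709]
contact_force: [5.2, 1.5, -9.8]
finger_force: 59.5
wtorque: [ 0.4967935  -1.00609313  0.07340361] 117.05880180609822
tcp_pos: [0.6396, -0.1375, 0.169]
contact_force: [3.8, 2.4, -6.1]
finger_force: 60.0
wtorque: [ 0.62965111 -1.01669024  0.07408877] 117.05263917064534
tcp_pos: [0.6396, -0.1376, 0.1679]
contact_force: [3.7, 2.9, -6.7]
finger_force: 60.0
wtorque: [ 0.65330883 -1.12109784  0.08524353] 117.05221577435425
```

```bash
t(){ python3 -c "
from rig import readout;s=readout.sense();print('wtorque:',s['wrist_torque'],s['tcp_rot'][2])"; }
{
python3 -m crank '[{"fingers":255,"translation":[0.03,0.02,-0.1],"turn":1},{"fingers":255,"translation":[0,0,0],"turn":0},{"fingers":255,"translation":[0,0,0],"turn":0}]'
t
python3 -m crank '[{"fingers":255,"translation":[0,0,-0.1],"turn":0},{"fingers":255,"translation":[0,0,0],"turn":0},{"fingers":255,"translation":[0,0,0],"turn":0}]'
t
python3 -m crank '[{"fingers":255,"translation":[0,0,-0.05],"turn":0},{"fingers":255,"translation":[0,0,0],"turn":0},{"fingers":255,"translation":[0,0,0],"turn":0}]'
t
} | grep -E 'pos|force:|torque'
```

```text
tcp_pos: [0.6394, -0.1378, 0.1667]
contact_force: [2.4, 1.7, -6.0]
finger_force: 60.0
wtorque: [ 0.26747802 -0.78560784  0.03862893] 118.04678713981714
tcp_pos: [0.6394, -0.1377, 0.1657]
contact_force: [3.0, 0.7, -6.6]
finger_force: 60.2
wtorque: [ 0.03945    -0.69984078  0.08681567] 118.02998107991091
tcp_pos: [0.6395, -0.1378, 0.1655]
contact_force: [1.1, -0.4, -2.9]
finger_force: 60.6
wtorque: [-0.02680076 -0.35600876  0.08383627] 118.03228569243659
```

```bash
{
python3 -m crank '[{"fingers":150,"translation":[0,0,0],"turn":0},{"fingers":100,"translation":[0,0,0],"turn":0},{"fingers":50,"translation":[0,0,0],"turn":0},{"fingers":0,"translation":[0,0,0],"turn":0},{"fingers":0,"translation":[0,0,0],"turn":0}]'
python3 -m crank '[{"fingers":0,"translation":[0,0,0],"turn":0},{"fingers":0,"translation":[0,0,0],"turn":0},{"fingers":0,"translation":[0,0,0],"turn":0},{"fingers":0,"translation":[0,0,1],"turn":0},{"fingers":0,"translation":[0,0,1],"turn":0}]'
python3 -m crank '[{"fingers":0,"translation":[0,0,2],"turn":0},{"fingers":0,"translation":[0,0,3],"turn":0},{"fingers":0,"translation":[0,0,3],"turn":0},{"fingers":0,"translation":[0,0,3],"turn":0},{"fingers":0,"translation":[0,0,2],"turn":0}]'
python3 -m crank '[{"fingers":0,"translation":[0,0,0],"turn":0},{"fingers":0,"translation":[0,0,0],"turn":0},{"fingers":0,"translation":[0,0,0],"turn":0},{"fingers":0,"translation":[0,0,0],"turn":0}]'
} | grep -E 'time|pos|force:|gap'
python3 - <<'E'
from h import *
im=snap('side','s5.png');T=c2w('wrist');w=snap('wrist','w5.png')[:,:,::-1].copy()
c=(.6385,-.135);print('grip top locked at side px',proj('side',(c[0],c[1],.199)),'bottom',proj('side',(c[0],c[1],.055)))
for z in(.199,.165): cv2.circle(w,tuple(np.int32(proj('wrist',(c[0],c[1],z),T)[0])),2,(0,255,0),-1)
a=cv2.resize(im[125:225,185:275,::-1],(400,444),interpolation=2);b=cv2.resize(w[0:420,80:460],(400,444),interpolation=2)
cv2.imwrite('pics/c5.png',np.hstack([a,b]))
E
```

```text
time: 19.17
tcp_pos: [0.6395, -0.1375, 0.1654]
contact_force: [-0.0, -0.2, 0.3]
finger_gap: 0.0728
finger_force: 0.0
time: 19.58
tcp_pos: [0.6393, -0.1374, 0.1856]
contact_force: [-0.1, -1.4, -0.1]
finger_gap: 0.0858
finger_force: 0.0
time: 20.0
tcp_pos: [0.6401, -0.1381, 0.3197]
contact_force: [0.2, 0.1, -0.0]
finger_gap: 0.0857
finger_force: 0.0
time: 20.33
tcp_pos: [0.6391, -0.1371, 0.3146]
contact_force: [0.1, -0.3, 0.3]
finger_gap: 0.0856
finger_force: 0.0
grip top locked at side px [[243.61979954 145.66161369]] bottom [[243.91243874 196.26610947]]
```

View pics/c5.png

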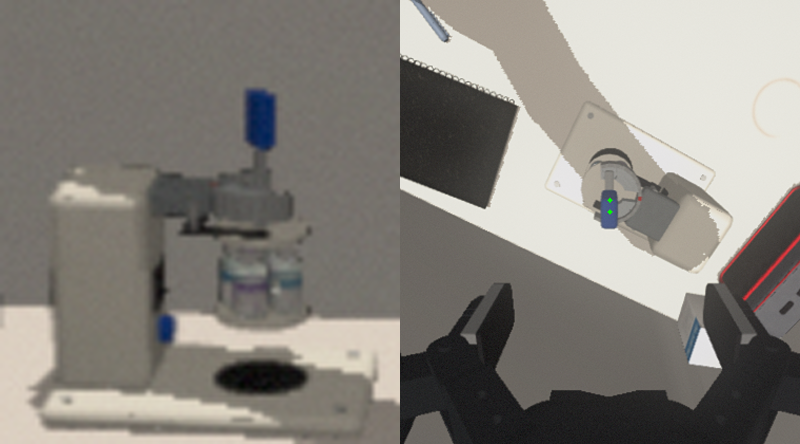

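The carrier hangs upright in the collar. The grip top is at row 90 of the side crop against 92 expected when locked, and nothing touches it.

```bash
python3 -c "
from rig import bot;print(bot.job_done())"
```

```text
the job is handed in; nothing more can be done
None
```

The carrier hangs upright and released in the swirler's collar, turned to the stop and settled in the locking pockets; I handed the job in after about 20 s on the robot's clock, but the hand-in call gave no verdict.

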